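# Fetch the striker plate from behind the lock housing

### The job

A black lock housing blocks the mouth of the maple stand: slide it sideways along the bench until it sits inside the larger painted outline beside the stand. Then, by its upturned lip, draw the striker plate lying in the stand's bay out along the bench until it sits squarely inside the smaller painted outline in front of the stand. Keep both flat on the bench throughout, and leave the three standing plates, the orange pad, the pin and the bolt where they are.

Things in the scene. Friction and masses are not known exactly. Their poses are not given: they have to be found in the camera images.
- stand: fixed varnished maple stand. Origin: on the bench at the middle of the bay's mouth; x points into the bay, away from the robot. Bay: open above and to -x, floor is the bench itself, 120 mm wide between two cheeks (each 18 mm thick, 30 mm high, x from 0 to 96 mm), closed behind at x = 96 mm by a slotted block 50 mm high and 156 mm wide that reaches to x = 182 mm and holds three upright plates in slots along y at x = 117, 137 and 157 mm, their tops 80 mm above the bench
- housing: black zinc lock housing, a solid block 90 mm (its x) by 100 mm (its y) and 42 mm high, with two round bosses on top to 50 mm; about 0.6 kg, loose on the bench, right in front of the bay's mouth. Too wide to grasp; slides when pushed low on a side. Origin: centre of its underside
- keeper: chromed steel striker plate lying flat on the bench inside the bay, behind the housing: base 80 mm (its x) by 90 mm (its y) by 8 mm thick; across it, near its edge on the -x side (towards the mouth), stands a lip 76 mm wide (y), 8 mm thick, its faces at x = -26 and -18 mm, its top 32 mm above the bench. About 0.5 kg. Origin: centre of the underside of the base; z up. The fingers fit behind the lip, over the base, and can draw it towards -x; press low on the lip, or it may tip
- park: larger painted white outline on the bench, 120 mm (x) by 130 mm (y) inside, to the left or to the right of the bay's mouth: the housing's place. Flat paint, nothing to touch. Origin: its centre; x points away from the robot, as the stand's
- spot: smaller painted white outline on the bench, 100 mm (x) by 110 mm (y) inside, in front of the stand (the housing may cover its far edge at first): the striker plate's place. Flat paint. Origin: its centre; x points away from the robot, about as the stand's; the plate's lip ends on the -x side
- upright_a: flat chromed steel striker plate, 90 mm wide (y), 60 mm tall, 6 mm thick (x), with a window, standing upright in the front slot of the stand; its foot is 20 mm and its top 80 mm above the bench. Origin: middle of its lower edge. Leave alone
- upright_b: flat chromed steel striker plate, 90 mm wide (y), 60 mm tall, 6 mm thick (x), with a window, standing upright in the middle slot of the stand; its foot is 20 mm and its top 80 mm above the bench. Origin: middle of its lower edge. Leave alone
- upright_c: flat chromed steel striker plate, 90 mm wide (y), 60 mm tall, 6 mm thick (x), with a window, standing upright in the rear slot of the stand; its foot is 20 mm and its top 80 mm above the bench. Origin: middle of its lower edge. Leave alone
- pad: orange rubber bump pad, 60 x 45 mm, 24 mm high, lying on the side of the stand away from the larger outline. Origin: centre of its underside. Leave alone
- pin: steel inspection pin lying on the bench, a 12 mm rod along its x with a square 18 mm head on the -x end, 106 mm long overall, near the robot to one side of the smaller outline. Origin: under the pin, about its middle. Leave alone
- bolt: latch bolt lying on the bench: a dark 45 x 16 x 16 mm block with an 8 mm rod, 95 mm long overall, near the robot on the other side of the smaller outline. Origin: under the bolt, about its middle. Leave alone

How it is judged:
By the outcome, as a careful person would: the job done as asked, in the order asked, and still so for the second after the job is handed in, with the robot touching nothing.
It also fails if it takes over 51 s, if anything falls off the work surface, if the arm or the gripper's body presses on something with over 40 N, if the wrist force passes 120 N, or if a joint passes its speed limit or range.

### The arm

A 7-joint arm with a two-finger parallel gripper is mounted at the origin on the work surface. World frame = base frame: x ahead of the robot, y to its left, z up, the work surface at z = 0. Lengths are in m, angles in rad, forces in N, time in s.
With the tool pointing down it reaches from about 0.375 to 0.925 m from the base axis. Payload 3.1 kg.
Tool frame: the origin (TCP) lies midway between the tips of the shut fingers; the grasp point (between the pads) lies 19 mm behind it; z points along the fingers, y is the line along which they close (so a half turn about z gives the same grasp; the last joint's range is limited). The gripper opens to 85 mm and grips with 20 to 120 N. Pads are 22 mm wide; open, the fingers measure 114 mm over their backs; the gripper's body (76 mm by 85 mm) begins 54 mm behind the grasp point. The pads swing forward as they close: fully open they stand 13 mm farther back than shut.
Start: joints at [1.034, 0.383, 0.044, 1.598, -0.018, 1.161, -0.05], TCP at [0.276, -0.588, 0.193] pointing down, gripper open.
Joint ranges: [-2.61, 2.61], [-0.41, 2.15], [-1.48, 1.57], [0, 2.5], [-1.57, 4.71], [0.05, 1.97], [-2.85, 2.85]. Speed limits (rad/s): [2.79, 2.79, 3.14, 3.14, 3.14, 3.14, 3.14].

### API

Orientations are given as [roll, pitch, yaw] about the fixed x, y, z axes, in that order (R = Rz(yaw) Ry(pitch) Rx(roll)).
In Python, from station import arm gives the robot as it stands.
- The arm moves only by the tool step_arm, never from a script. Its argument "steps" is a list that holds one entry, the list of rows, each a list of 7 numbers: the shift along the world's x, y, z in m, then the turn, a rotation vector about the world's x, y, z in degrees, then the opening, from 0 (shut) to 1 (fully open). A call has 1 to 10 rows; each row shifts and turns the commanded pose from where the row before left it; what a row does not reach is not made up. A row lasts 1/12 s, in which the tool goes at most 41.7 mm and 7.16 degrees, less where a joint would pass 70% of its speed; a pose out of reach is approached as far as the arm can. A call is refused whole if a number of a shift passes 0.0417 or a number of a turn 7.16, either way. A call with a gripper value outside its range is refused whole. The fingers move at their own pace and stop on an object; the grip force is fixed at half the most. Time passes only in rows, so rows that do not move let the fingers close. It gives the time, the measured TCP pose, the force, the opening and the grip force at its end, in the units of the state.
- arm.read_state(): the state, without advancing time (a new reading comes with each control period).
- arm.capture(name): name is "scene" or "top" or "wrist"; returns (picture, depth): 384x512x3 uint8, red, green, blue; 384x512 float32, m along the optical axis (not along the pixel's ray), 0 where there is no reading.
- arm.get_calibration(name): a dict with "fx", "fy", "cx", "cy" (pixels), "view" (4x4, takes a point from world to camera coordinates). Camera axes: x right, y down, z forward; pixel columns grow to the right and rows downward; lengths in m; the calibration is good to about 2 mm. The wrist camera is an equidistant fisheye: a pixel r from the principal point sees the ray r / f radians off the axis. A picture is of the moment at which its call begins: read the wrist's pose just before it. get_calibration takes no time and is no camera call; for the wrist camera it gives the pose at the moment of the call.
- arm.job_done(): hands the job in; it is judged then, once.
The state is a dict: "time": time; "q": joint angles; "qvel": joint speeds; "tau": joint torques, N m; "position": TCP position; "tcp_rot": TCP orientation; "force": force on the tool from outside, world axes, zero at the start; "moment": the same for the moment, N m; "grip_width": opening from 0.0 (shut) to 1.0 (fully open); "finger_force": force on a finger pad.
Only numpy, scipy, OpenCV 4.12 (cv2) and the standard library are available. Lean on these libraries where they do the work, as an engineer would, in place of code of your own. Each camera call takes 0.05 s, during which the arm holds its last target. There are 200 camera calls.

## Working session

There is one attempt and no reset: what is moved stays moved. The work goes in short steps, Python scripts to look and compute and a tool call to move; the robot and the scene stay as the last step left them, time stands still between calls to the robot, and variables do not carry over. Pictures are saved under pics/ and viewed, at most 13 in all, crops included, and the job is handed in when it is done.

Besides the shell and the picture viewer there is one more tool, called after ">>>" as a command line: name --argument value ..., lists and objects as JSON in quotes. step_arm: Moves the arm, as the interface text tells. Its arguments: {"type":"object","properties":{"steps":{"type":"array","items":{"type":"array","items":{"type":"array","items":{"type":"number"}}}}},"required":["steps"]}

```bash
mkdir -p pics; cat > h.py <<'E'
import numpy as np, cv2
from station import arm
def grab(n):
    im,d=arm.capture(n); c=arm.get_calibration(n); return im,d,c
def world(c,d):
    v,u=np.mgrid[:384,:512]; P=np.stack([(u-c['cx'])/c['fx']*d,(v-c['cy'])/c['fy']*d,d,np.ones_like(d)],-1)
    W=P@np.linalg.inv(np.array(c['view'])).T; W=W[...,:3]; W[d==0]=np.nan; return W
def topdown(im,W,x0,x1,y0,y1,s=0.001):
    pass
E
python3 - <<'E'
from h import *
for n in('top','scene'):
    im,d,c=grab(n); np.savez(n+'.npz',im=im,d=d,W=world(c,d)); cv2.imwrite(f'pics/{n}.png',im[...,::-1])
    print(n,c)
s=arm.read_state();print(s['time'],s['position'],s['tcp_rot'],s['force'])
E
```

```text
top {'fx': 352.83847333106036, 'fy': 352.83847333106036, 'cx': 249.6226580801384, 'cy': 191.68315181568715, 'view': array([[-0.00927129, -0.99982581,  0.01619861, -0.00248342],
       [-0.99878053,  0.0084736 , -0.04863799,  0.58803444],
       [ 0.04849226, -0.01662979, -0.99868511,  0.85969549],
       [ 0.        ,  0.        ,  0.        ,  1.        ]])}
scene {'fx': 421.47380058810546, 'fy': 421.47380058810546, 'cx': 258.12499549425905, 'cy': 186.60085693566157, 'view': array([[ 0.53405532,  0.84528723,  0.01656538, -0.30834449],
       [ 0.69893341, -0.43039478, -0.5711851 , -0.3813959 ],
       [-0.47568582,  0.31662254, -0.82065411,  1.09497997],
       [ 0.        ,  0.        ,  0.        ,  1.        ]])}
0.1 [ 0.27573847 -0.58756525  0.19158373] [-3.13915355e+00  9.98799246e-05  4.38853680e-01] [ 0.13672758  0.39671309 -1.65880755]
```

View pics/top.png

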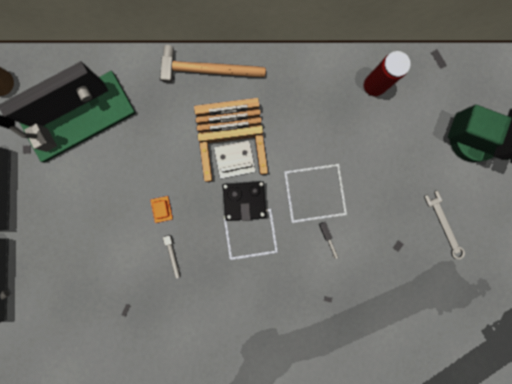

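View pics/scene.png

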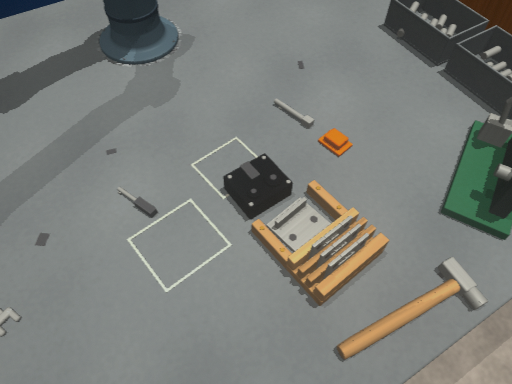

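The top view shows the housing at about (245,200), the keeper at (236,158), the park outline at (316,193) on the robot's right (−y), the spot at (250,235), the pad at (161,210), the pin at (171,255) and the bolt at (328,238). Next I'll get numbers for each.

```bash
cat >> h.py <<'E'
def rect(P):
    r=cv2.minAreaRect(P.astype(np.float32)*1000); (c,(w,h),a)=r
    a=(a+45)%90-45 ; return np.round(c,1),np.round((w,h),1),round(a,2)
def blob(mask,u,v):
    n,l,s,c=cv2.connectedComponentsWithStats(mask.astype(np.uint8),connectivity=8)
    return l==l[v,u] if l[v,u] else None
E
python3 - <<'E'
from h import *
z=np.load('top.npz');im=z['im'].astype(int);W=z['W'];Z=W[...,2];c=arm.get_calibration('top')
V=np.linalg.inv(c['view'])
def ground(u,v,h=0):
    r=V[:3,:3]@np.array([(u-c['cx'])/c['fx'],(v-c['cy'])/c['fy'],1]);o=V[:3,3];return (o+r*(h-o[2])/r[2])[:2]
print('bench z',np.nanmedian(Z))
mx=im.max(2);mn=im.min(2)
roi=np.zeros(Z.shape,bool);roi[90:285,140:360]=1
m=(Z>.03)&(mx<70)&roi;m=blob(m,240,190) if m[190,240] else m
print('housing',rect(W[m][:,:2]),np.nanmedian(Z[m]))
# paint
w=(mn>150)&(mx-mn<30)&roi&(Z<.008)
n,l,s,cc=cv2.connectedComponentsWithStats(w.astype(np.uint8),connectivity=8)
for i in range(1,n):
    if s[i,4]>20:
        P=np.array([ground(u,v) for v,u in np.argwhere(l==i)]);print(i,s[i],rect(P))
m=(Z>.02)&(im[...,0]-im[...,2]>40)&roi
print('stand pts');
n,l,s,cc=cv2.connectedComponentsWithStats(m.astype(np.uint8),connectivity=8)
for i in range(1,n):
    if s[i,4]>15: print(s[i],rect(W[l==i][:,:2]),np.nanmedian(Z[l==i]))
k=(Z>.02)&(mx-mn<35)&(mx>90)&roi
n,l,s,cc=cv2.connectedComponentsWithStats(k.astype(np.uint8),connectivity=8)
for i in range(1,n):
    if s[i,4]>8: print('k',s[i],rect(W[l==i][:,:2]),np.nanmedian(Z[l==i]))
for i,nm in((0,'top'),(1,'scene')):
    q=np.load(nm+'.npz');a=q['im'];a=a[85:265,140:350] if i==0 else a[90:320,110:400]
    cv2.imwrite(f'pics/c{nm}.png',cv2.resize(a[...,::-1],None,fx=2.7 if i else 3.2,fy=2.7 if i else 3.2,interpolation=cv2.INTER_CUBIC)[:600,:800])
E
```

```text
bench z -0.00031052749884208364
housing (array([565.6,   6.4]), array([89.3, 99.9]), 3.91) 0.041995879394322755
2 [217 141  36  27 367] (array([684. ,  32.3]), array([54.9, 88.7]), 10.7)
3 [214 146   7   9  27] (array([694.8,  71.8]), array([19. , 15.4]), 10.96)
6 [284 164  63  59 602] (array([ 584.8, -173.1]), array([133. , 142.9]), 7.68)
7 [245 167  10   6  25] (array([644.3,  -8.6]), array([10.5, 23.3]), 13.67)
10 [219 171  16   6  41] (array([635.1,  49.9]), array([37.8, 12.7]), -0.43)
11 [232 170  13   6  27] (array([638.4,  21.4]), array([11., 31.]), 6.71)
12 [224 209  54  51 376] (array([482.2,  -8.4]), array([110.5, 123. ]), 8.37)
stand pts
[194  98  65  17 455] (array([791.5,  47.3]), array([ 26.7, 155.7]), 6.83) 0.04999803474607212
[196 109  64  14 252] (array([772.1,  44.4]), array([ 26.2, 153.1]), 6.9) 0.04928072083957041
[197 117  64  14 258] (array([753.7,  42. ]), array([ 23.5, 152.9]), 6.75) 0.049565690185535694
[ 198  125   70   56 1123] (array([684.8,  33.9]), array([121.7, 155.8]), 7.03) 0.031636159413307996
[152 200  16  19 226] (array([547.8, 212.7]), array([41.5, 33.6]), 11.62) 0.023806992940435034
k [209 105  38   9 140] (array([779.6,  44.2]), array([ 7.9, 89.3]), 5.03) 0.0781877420392702
k [209 114  39   8 127] (array([759.6,  42.1]), array([ 5.6, 89. ]), 6.77) 0.07849667265706373
k [210 122  39   9 127] (array([740. ,  39.6]), array([ 7.7, 90.9]), 8.35) 0.07879014414502805
k [221 162  31  10 118] (array([648.8,  25.7]), array([ 8.1, 75.2]), 11.03) 0.03139745727419524
k [259 181   5   5  15] (array([607.9, -34.4]), array([ 8.2, 11.3]), -14.8) 0.04197810507452093
k [223 184   5   5  18] (array([600.2,  52.3]), array([10.1,  8.5]), 44.4) 0.04236001913220877
k [260 212   5   5  17] (array([532.3, -35.8]), array([10.2,  8.4]), -44.74) 0.04178192995788965
k [227 215   4   4  15] (array([527.8,  43.7]), array([7.2, 7.2]), -0.14) 0.04333040272115707
```

View pics/ctop.png

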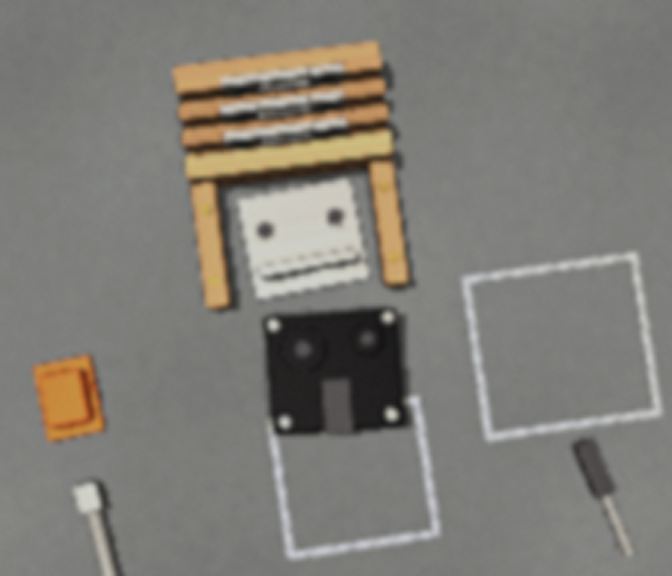

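>>> step_arm --steps '[[[0.014,0.0345,0,0,0,3.5,0.5],[0.014,0.0345,0,0,0,3.5,0.5],[0.014,0.0345,0,0,0,3.5,0.5],[0.014,0.0345,0,0,0,3.5,0.5],[0.014,0.0345,0,0,0,3.5,0.5],[0.014,0.0345,0,0,0,3.5,0.5],[0.014,0.0345,0,0,0,3.5,0.5],[0.014,0.0345,0,0,0,3.5,0.5],[0.014,0.0345,0,0,0,3.5,0.5],[0.014,0.0345,0,0,0,3.5,0.5]]]'

```text
time: 0.93
position: [0.416, -0.2415, 0.1925]
tcp_rot: [-3.141, 0.0, 1.053]
force: [1.5, 0.3, -0.4]
grip_width: 0.502
finger_force: 0.0
```

>>> step_arm --steps '[[[0.014,0.0345,0,0,0,3.5,0.5],[0.014,0.0345,0,0,0,3.5,0.5],[0.014,0.0345,0,0,0,3.5,0.5],[0.014,0.0345,0,0,0,3.5,0.5],[0.014,0.0345,0,0,0,3.5,0.5],[0.014,0.0345,0,0,0,3.5,0.5],[0.014,0.0345,0,0,0,3.5,0.5],[0.014,0.0345,0,0,0,3.5,0.5],[0.014,0.0345,0,0,0,3.5,0.5],[0.014,0.0345,0,0,0,3.5,0.5]]]'

```text
time: 1.77
position: [0.5561, 0.103, 0.1924]
tcp_rot: [-3.141, 0.0, 1.663]
force: [0.9, 0.2, 0.3]
grip_width: 0.502
finger_force: 0.0
```

>>> step_arm --steps '[[[0.001,0,-0.034,0,0,-0.7,0.5],[0.001,0,-0.034,0,0,-0.7,0.5],[0.001,0,-0.034,0,0,0,0.5],[0.001,0,-0.034,0,0,0,0.5],[0,0,-0.027,0,0,0,0.5],[0,0,-0.015,0,0,0,0.5],[0,0,0,0,0,0,0.5]]]'

```text
time: 2.35
position: [0.5553, 0.1003, 0.01]
tcp_rot: [-3.131, 0.001, 1.636]
force: [-1.0, -0.3, 0.2]
grip_width: 0.499
finger_force: 0.0
```

```bash
python3 - <<'E'
from h import *
im,d,c=grab('scene');cv2.imwrite('pics/s2.png',cv2.resize(im[60:300,100:420,::-1],None,fx=2.4,fy=2.4,interpolation=cv2.INTER_CUBIC))
E
```

```text
(no output)
```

View pics/s2.png

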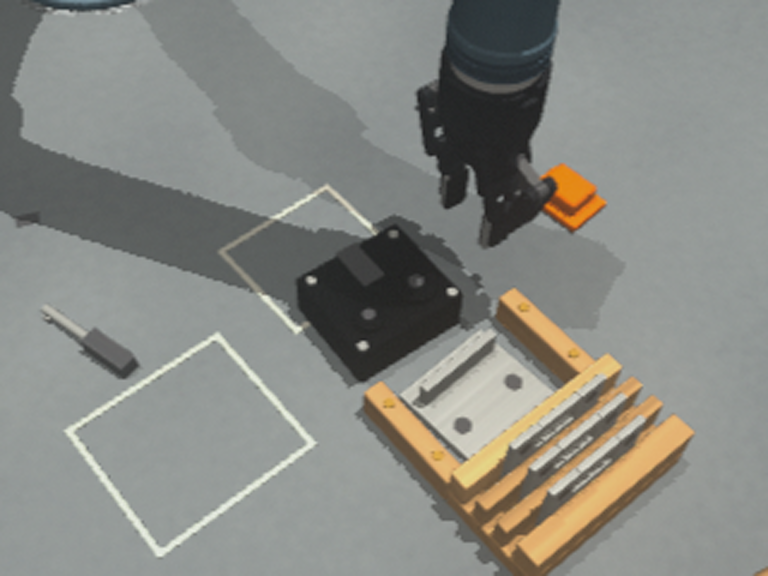

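The fingers stand just left of the housing (around (490,200) in the crop), clear of the pad and the cheek. I'll push now.

>>> step_arm --steps '[[[0.003,-0.012,0.002,0,0,0,0.5],[0.003,-0.01,0,0,0,0,0.5],[0,-0.006,0,0,0,0,0.5],[0,-0.006,0,0,0,0,0.5],[0,-0.006,0,0,0,0,0.5],[0.001,-0.01,0,0,0,0.3,0.5],[0.001,-0.01,0,0,0,0.3,0.5],[0.001,-0.01,0,0,0,0.3,0.5],[0.001,-0.01,0,0,0,0.3,0.5]]]'

```text
time: 3.15
position: [0.5702, 0.0202, 0.0169]
tcp_rot: [-3.141, 0.0, 1.657]
force: [0.1, -0.9, -0.0]
grip_width: 0.502
finger_force: 0.0
```

```bash
cat >> h.py <<'E'
def housing(save=None):
    im,d,c=grab('top');W=world(c,d);Z=W[...,2];mx=im.max(2)
    if save: cv2.imwrite(save,cv2.resize(im[85:285,140:360,::-1],None,fx=3,fy=3,interpolation=cv2.INTER_CUBIC))
    m=(Z>.036)&(Z<.053)&(mx<75)&(W[...,0]<.66)&(W[...,0]>.5)&(W[...,1]<.06)&(W[...,1]>-.25)
    m=cv2.morphologyEx(m.astype(np.uint8),cv2.MORPH_OPEN,np.ones((5,5)))
    n,l,s,_=cv2.connectedComponentsWithStats(m);i=1+s[1:,4].argmax();print('housing',rect(W[l==i][:,:2]),s[i])
    p=arm.read_state();print(p['time'],p['position'],p['tcp_rot'],p['force'])
E
python3 -c "
from h import *
housing()"
```

```text
Traceback (most recent call last):
  File "h.py", line 21, in housing
    n,l,s,_=cv2.connectedComponentsWithStats(m);i=1+s[1:,4].argmax();print('housing',rect(W[l==i][:,:2]),s[i])
                                                    ~~~~~~~~~~~~~~^^
ValueError: attempt to get argmax of an empty sequence
```

```bash
python3 -c "
from h import *
im,d,c=grab('top');W=world(c,d)
cv2.imwrite('pics/t3.png',cv2.resize(im[85:285,140:360,::-1],None,fx=3,fy=3,interpolation=cv2.INTER_CUBIC))
cv2.imwrite('pics/s3.png',grab('scene')[0][...,::-1])
np.savez('t3',im=im,W=W)
"
```

```text
(no output)
```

View pics/t3.png

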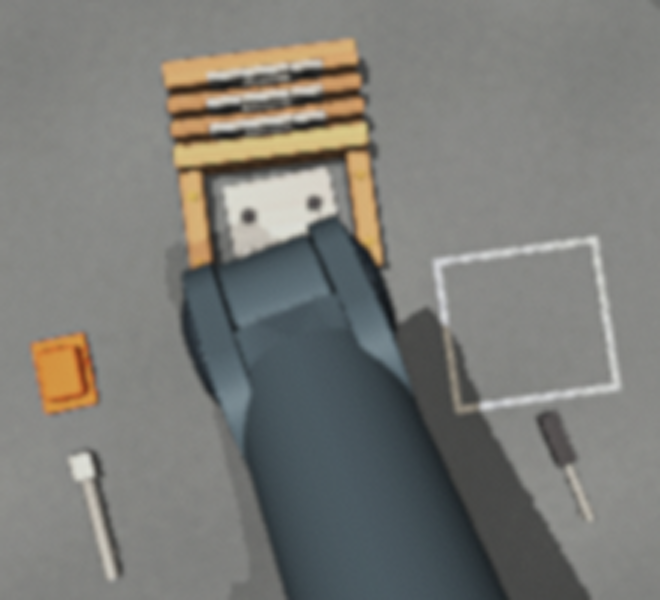

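The arm hides the housing from the top camera, so I'll use the scene camera.

```bash
sed -i "s/def housing(save=None):/def housing(save=None,cam='scene'):/; s/grab('top');W=world/grab(cam);W=world/; s/(Z>.036)&(Z<.053)/(Z>.037)\&(Z<.045)/" h.py; sed -i "s/np.ones((5,5))/np.ones((3,3))/" h.py
python3 -c "
from h import *
housing()"
```

```text
housing (array([558.7, -34.1]), array([28.5, 81.5]), -17.05) [229 168  21  36 253]
3.35 [0.57015309 0.02115746 0.01675742] [-3.14142078e+00 -3.32336676e-04  1.65588785e+00] [ 0.39011807  0.20880317 -0.08278715]
```

View pics/s3.png

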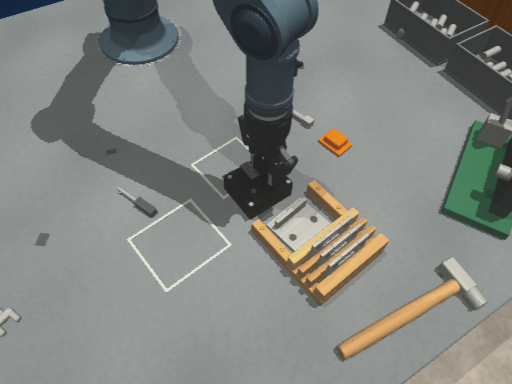

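```bash
python3 -c "
from h import *
a=cv2.imread('pics/scene.png');im,d,c=grab('scene');b=im[...,::-1]
r=lambda i:cv2.resize(i[120:240,190:320],None,fx=3,fy=3,interpolation=cv2.INTER_CUBIC)
cv2.imwrite('pics/cmp.png',np.hstack([r(a),r(b)]))
v=np.array(c['view'])
for p in [(.57,.021,.017),(.611,.059,.0),(.521,-.044,.042)]:
    q=v@[*p,1];print(p,c['fx']*q[0]/q[2]+c['cx'],c['fy']*q[1]/q[2]+c['cy'])
"
```

```text
(0.57, 0.021, 0.017) 265.40286201763877 185.6963743359358
(0.611, 0.059, 0.0) 292.86400391655593 196.9757271813819
(0.521, -0.044, 0.042) 222.98309691390378 174.83176477771872
```

View pics/cmp.png

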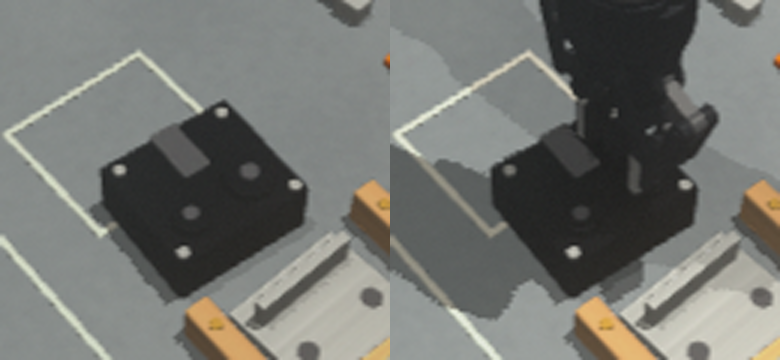

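```bash
python3 -c "
from h import *
s=arm.read_state();print(s['time'],s['position'],s['q'],s['tcp_rot'])
im,d,c=grab('scene');W=world(c,d)
for v in range(168,192,2): print(v,[tuple((W[v,u]*1000).round().astype(int)) for u in range(250,282,5)])
"
```

```text
3.4 [0.57009246 0.02205258 0.01682942] [ 0.3039546   0.50910527 -0.49987936  1.89447462  0.32473192  0.81843062
 -0.28077212] [-3.14153456e+00 -7.02238995e-04  1.65717971e+00]
168 [(np.int64(536), np.int64(7), np.int64(46)), (np.int64(540), np.int64(16), np.int64(43)), (np.int64(544), np.int64(24), np.int64(43)), (np.int64(551), np.int64(32), np.int64(44)), (np.int64(554), np.int64(41), np.int64(42)), (np.int64(602), np.int64(16), np.int64(113)), (np.int64(618), np.int64(15), np.int64(131))]
170 [(np.int64(539), np.int64(5), np.int64(43)), (np.int64(544), np.int64(13), np.int64(44)), (np.int64(549), np.int64(21), np.int64(44)), (np.int64(554), np.int64(29), np.int64(44)), (np.int64(591), np.int64(14), np.int64(96)), (np.int64(604), np.int64(15), np.int64(110)), (np.int64(618), np.int64(15), np.int64(125))]
172 [(np.int64(544), np.int64(2), np.int64(45)), (np.int64(548), np.int64(11), np.int64(43)), (np.int64(553), np.int64(18), np.int64(44)), (np.int64(558), np.int64(27), np.int64(44)), (np.int64(591), np.int64(15), np.int64(90)), (np.int64(605), np.int64(14), np.int64(106)), (np.int
[... 2217 characters left out ...]
p.int64(47)), (np.int64(600), np.int64(33), np.int64(43))]
188 [(np.int64(580), np.int64(-20), np.int64(52)), (np.int64(584), np.int64(-12), np.int64(51)), (np.int64(584), np.int64(-1), np.int64(43)), (np.int64(590), np.int64(6), np.int64(45)), (np.int64(593), np.int64(15), np.int64(42)), (np.int64(599), np.int64(23), np.int64(44)), (np.int64(604), np.int64(30), np.int64(44))]
190 [(np.int64(583), np.int64(-22), np.int64(51)), (np.int64(590), np.int64(-16), np.int64(56)), (np.int64(588), np.int64(-4), np.int64(44)), (np.int64(593), np.int64(4), np.int64(45)), (np.int64(598), np.int64(12), np.int64(44)), (np.int64(602), np.int64(20), np.int64(43)), (np.int64(607), np.int64(28), np.int64(43))]
```

The housing has not moved: the fingertips seem to have passed over its top, so the real tool height may not match the reading. I'll back off to the left and measure the tip height.

>>> step_arm --steps '[[[-0.001,0.02,0,0,0,0,0.5],[-0.001,0.02,0,0,0,0,0.5],[-0.001,0.02,0,0,0,0,0.5],[-0.001,0.02,0,0,0,0,0.5],[0,0,0,0,0,0,0.5],[0,0,0,0,0,0,0.5]]]'

```text
time: 3.95
position: [0.5657, 0.1047, 0.0171]
tcp_rot: [3.141, -0.001, 1.662]
force: [-0.8, -0.0, -0.7]
grip_width: 0.501
finger_force: 0.0
```

```bash
cat > tip.py <<'E'
from h import *
s=arm.read_state();p=s['position'];print(s['time'],p,s['tcp_rot'],s['force'])
im,d,c=grab('scene');W=world(c,d)
m=(np.hypot(W[...,0]-p[0],W[...,1]-p[1])<.06)&(W[...,2]>.006)&(W[...,2]<.15)&(im.max(2)<90)
n,l,st,_=cv2.connectedComponentsWithStats(m.astype(np.uint8),connectivity=8)
for i in range(1,n):
    if st[i,4]>15:
        Q=W[l==i];o=Q[:,2].argsort()[:8];print(st[i],(Q[o]*1000).round().tolist())
v=np.array(c['view']);q=v@[*p,1];print('tcp px',c['fx']*q[0]/q[2]+c['cx'],c['fy']*q[1]/q[2]+c['cy'])
E
python3 tip.py; python3 -c "
from h import *
im,d,c=grab('wrist');print(c['fx'],c['cx'],c['cy'],c['view'].round(3).tolist());cv2.imwrite('pics/w.png',im[...,::-1])"
```

```text
3.95 [0.56568226 0.10470595 0.01708956] [ 3.14138422e+00 -1.31261515e-03  1.66240945e+00] [-0.82810887 -0.01581765 -0.74486446]
[280 104  53  59 985] [[544.0, 96.0, 60.0], [543.0, 103.0, 61.0], [543.0, 108.0, 61.0], [593.0, 103.0, 62.0], [544.0, 98.0, 62.0], [543.0, 110.0, 63.0], [542.0, 113.0, 63.0], [544.0, 95.0, 63.0]]
[270 159  20  21  96] [[566.0, 54.0, 41.0], [581.0, 58.0, 41.0], [548.0, 54.0, 41.0], [547.0, 48.0, 42.0], [560.0, 56.0, 42.0], [559.0, 54.0, 42.0], [554.0, 55.0, 42.0], [591.0, 55.0, 42.0]]
tcp px 299.2991518435888 166.22702869610376
297.3186396354542 258.56308847396826 191.68894102596477 [[0.996, 0.086, 0.0, -0.572], [0.082, -0.948, 0.307, 0.064], [0.027, -0.306, -0.952, 0.228], [0.0, 0.0, 0.0, 1.0]]
```

View pics/w.png

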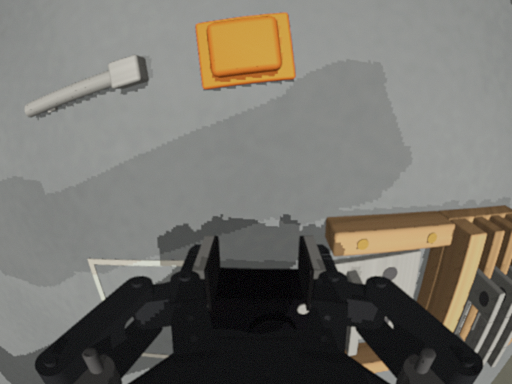

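```bash
python3 - <<'E'
from h import *
s=arm.read_state();p=s['position'];print(p)
im,d,c=grab('scene');W=world(c,d)
m=(np.hypot(W[...,0]-p[0],W[...,1]-p[1])<.055)&(W[...,2]>.008)&(W[...,2]<.15)&(W[...,1]>.075)
Q=W[m];C=im[m];o=Q[:,2].argsort()[:25];print([(*(Q[i]*1000).round().astype(int).tolist(),int(C[i].max())) for i in o])
im,d,c=grab('wrist')
v,u=np.mgrid[:384,:512];x=u-c['cx'];y=v-c['cy'];r=np.hypot(x,y);th=r/c['fx']
ray=np.stack([np.tan(th)*x/r,np.tan(th)*y/r,np.ones_like(x)],-1)*d[...,None]
V=np.linalg.inv(c['view']);W=ray@V[:3,:3].T+V[:3,3]
print('cam',V[:3,3])
for n,(a,b) in dict(bench=(250,170),bench2=(120,230),pad=(245,45),cheek=(390,240),head=(130,70)).items(): print(n,d[b,a],W[b,a])
E
```

```text
[0.56607312 0.10097502 0.01671263]
[(618, 87, 11, 96), (618, 86, 15, 94), (616, 87, 16, 95), (618, 87, 24, 93), (618, 86, 29, 102), (618, 88, 31, 142), (619, 104, 31, 166), (620, 92, 31, 185), (617, 104, 31, 153), (618, 98, 31, 228), (619, 102, 31, 210), (617, 87, 31, 126), (617, 91, 31, 143), (617, 99, 31, 225), (619, 93, 31, 183), (621, 100, 32, 227), (618, 95, 32, 184), (616, 97, 32, 178), (615, 100, 32, 181), (616, 92, 32, 131), (617, 93, 33, 142), (620, 94, 33, 225), (617, 101, 33, 203), (620, 98, 33, 228), (617, 89, 33, 138)]
cam [0.5593964  0.17813532 0.19795123]
bench 0.2028992 [5.57680809e-01 1.29632979e-01 2.97662705e-04]
bench2 0.21771619 [4.57703251e-01 7.34072061e-02 6.05648717e-05]
pad 0.15504597 [0.54912183 0.20918155 0.02477153]
cheek 0.18687457 [0.65589132 0.09730328 0.03022454]
head 0.16515623 [0.47662754 0.19373819 0.01712336]
```

```bash
cat >> h.py <<'E'
def wristW():
    im,d,c=grab('wrist')
    v,u=np.mgrid[:384,:512];x=u-c['cx'];y=v-c['cy'];r=np.hypot(x,y)+1e-9;th=r/c['fx']
    ray=np.stack([np.tan(th)*x/r,np.tan(th)*y/r,np.ones_like(x)],-1)*d[...,None]
    V=np.linalg.inv(c['view']);return im,d,ray@V[:3,:3].T+V[:3,3]
E
python3 - <<'E'
from h import *
im,d,W=wristW()
for v in range(234,300,6): print(v,[(u,*(W[v,u]*1000).round().astype(int).tolist()) for u in (202,208,214,218,303,309,316,322)])
E
```

```text
234 [(202, 526, 78, 1), (208, 530, 78, 0), (214, 535, 79, 0), (218, 538, 79, 1), (303, 601, 84, 0), (309, 605, 85, 1), (316, 610, 85, 1), (322, 615, 86, 1)]
240 [(202, 525, 73, 0), (208, 540, 109, 67), (214, 543, 109, 67), (218, 544, 106, 60), (303, 587, 112, 66), (309, 590, 113, 67), (316, 611, 80, 0), (322, 616, 80, 0)]
246 [(202, 538, 109, 73), (208, 541, 109, 73), (214, 544, 109, 74), (218, 545, 102, 61), (303, 586, 112, 73), (309, 589, 113, 73), (316, 593, 113, 73), (322, 598, 110, 67)]
252 [(202, 539, 108, 78), (208, 542, 108, 78), (214, 544, 106, 74), (218, 545, 100, 62), (303, 587, 110, 74), (309, 588, 113, 79), (316, 592, 113, 79), (322, 596, 110, 73)]
258 [(202, 540, 108, 84), (208, 543, 109, 85), (214, 544, 103, 75), (218, 545, 96, 63), (303, 587, 107, 75), (309, 588, 112, 84), (316, 591, 113, 85), (322, 595, 109, 78)]
264 [(202, 541, 108, 89), (208, 543, 109, 89), (214, 544, 101, 76), (218, 559, 178, 198), (303, 587, 104, 76), (309, 587, 112, 89), (316, 590, 113, 90), (322, 592, 114, 91)]
270 [(202, 542, 109, 95), (208, 544, 107, 92), (214, 545, 97, 77), (218, 545, 90, 66), (303, 588, 101, 77), (309, 586, 111, 93), (316, 589, 112, 94), (322, 592, 113, 95)]
276 [(202, 542, 106, 95), (208, 544, 106, 94), (214, 545, 96, 80), (218, 540, 54, 19), (303, 587, 100, 81), (309, 587, 109, 94), (316, 590, 109, 94), (322, 590, 114, 101)]
282 [(202, 542, 105, 97), (208, 544, 103, 95), (214, 545, 94, 81), (218, 541, 54, 26), (303, 588, 97, 80), (309, 587, 107, 95), (316, 587, 114, 105), (322, 590, 113, 104)]
288 [(202, 544, 110, 109), (208, 544, 100, 95), (214, 545, 91, 82), (218, 542, 54, 33), (303, 588, 94, 82), (309, 587, 104, 95), (316, 586, 114, 109), (322, 589, 114, 109)]
294 [(202, 545, 110, 112), (208, 544, 97, 95), (214, 545, 87, 83), (218, 543, 54, 40), (303, 588, 91, 83), (309, 588, 100, 94), (316, 586, 113, 112), (322, 588, 114, 113)]
```

```bash
python3 - <<'E'
from h import *
s=arm.read_state();p=s['position']
im,d,c=grab('scene');W=world(c,d)
m=(np.hypot(W[...,0]-p[0],W[...,1]-p[1])<.12)&(W[...,2]>.055)&(im.max(2)<90)
Q=(W[m]-[p[0],p[1],0])*1000
for z in range(55,260,10):
    q=Q[(Q[:,2]>=z)&(Q[:,2]<z+10)]
    if len(q): print(z,len(q),q.min(0).round()[:2],q.max(0).round()[:2])
E
```

```text
55 25 [-27. -74.] [28.  7.]
65 63 [-35. -13.] [34. 11.]
75 78 [-35. -13.] [35.  9.]
85 65 [-34. -13.] [35.  7.]
95 65 [-48. -15.] [47.  7.]
105 178 [-57. -17.] [53. 13.]
115 122 [-58. -17.] [57. 15.]
125 196 [-58. -19.] [61. 16.]
135 163 [-62. -19.] [63. 14.]
145 192 [-66. -21.] [67. 15.]
155 262 [-67. -20.] [67. 16.]
165 82 [ 15. -18.] [42. 10.]
175 46 [ 11. -32.] [38. 10.]
185 158 [-20. -37.] [37. 16.]
195 189 [-23. -37.] [38. 19.]
205 204 [-19. -37.] [38. 20.]
215 238 [-22. -37.] [38. 20.]
225 328 [-30. -37.] [37. 29.]
235 107 [-16. -35.] [35. 18.]
245 260 [-23. -35.] [35. 20.]
255 177 [-27. -36.] [35. 17.]
```

Both the scene and wrist cameras put the fingertips at z≈60 mm while the reading says 17 mm. The reported z is therefore about 40 mm too low, and x and y agree. I'll go by the measured height and descend carefully.

>>> step_arm --steps '[[[0,0,-0.015,0,0,0,0.5],[0,0,-0.012,0,0,0,0.5],[0,0,-0.008,0,0,0,0.5],[0,0,-0.006,0,0,0,0.5],[0,0,0,0,0,0,0.5]]]'

```text
time: 4.67
position: [0.5644, 0.1009, -0.0261]
tcp_rot: [-3.138, 0.0, 1.657]
force: [-0.2, -0.3, -0.7]
grip_width: 0.498
finger_force: 0.0
```

```bash
cat > tw.py <<'E'
from h import *
s=arm.read_state();p=s['position'];print(s['time'],p,s['tcp_rot'],s['force'])
im,d,W=wristW()
m=(np.hypot(W[...,0]-p[0],W[...,1]-p[1])<.05)&(im.max(2)<70)&(d>.05)&(abs(W[...,1]-p[1])<.012)&(W[...,2]>.004)
print('tip z',np.percentile(W[m][:,2],[1,2,5])*1000)
E
python3 tw.py
```

```text
4.6667 [ 0.56442272  0.1009014  -0.02606292] [-3.13784282e+00  3.26318900e-04  1.65674171e+00] [-0.20961983 -0.33207784 -0.68651578]
tip z [22.52511796 26.05290184 34.86464173]
```

>>> step_arm --steps '[[[-0.001,-0.012,0,0,0,-0.5,0.5],[-0.001,-0.012,0,0,0,-0.5,0.5],[0,-0.006,0,0,0,0,0.5],[0,-0.005,0,0,0,0,0.5],[0,-0.006,0,0,0,0.3,0.5],[0.001,-0.01,0,0,0,0.3,0.5],[0.001,-0.01,0,0,0,0.3,0.5],[0.001,-0.01,0,0,0,0.3,0.5]]]'

```text
time: 5.38
position: [0.5675, 0.0306, -0.0238]
tcp_rot: [3.141, -0.001, 1.662]
force: [-0.2, 3.0, 1.3]
grip_width: 0.499
finger_force: 1.5
```

```bash
python3 -c "
from h import *
housing('pics/s4.png')"
```

```text
housing (array([570.1, -31.6]), array([90.5, 97.2]), 5.39) [209 180  69  41 801]
5.4333 [ 0.56798017  0.02654285 -0.02397827] [3.14117603e+00 2.13710728e-03 1.65841528e+00] [0.56444006 0.46813314 1.49384273]
```

The housing is now sliding, so I'll continue.

>>> step_arm --steps '[[[0.001,-0.0125,0,0,0,0.2,0.5],[0.001,-0.0125,0,0,0,0.2,0.5],[0.001,-0.0125,0,0,0,0.2,0.5],[0.001,-0.0125,0,0,0,0.2,0.5],[0.001,-0.0125,0,0,0,0.2,0.5],[0.001,-0.0125,0,0,0,0.2,0.5],[0.001,-0.0125,0,0,0,0.2,0.5],[0.001,-0.0125,0,0,0,0.2,0.5],[0.001,-0.012,0,0,0,0.2,0.5],[0.001,-0.006,0,0,0,0.2,0.5]]]'

```text
time: 6.27
position: [0.5772, -0.0898, -0.024]
tcp_rot: [-3.141, 0.001, 1.693]
force: [-0.9, 4.2, 3.8]
grip_width: 0.499
finger_force: 1.9
```

```bash
python3 -c "
from h import *
housing('pics/s5.png')"
```

```text
housing (array([ 584.2, -155.3]), array([85.6, 88.7]), 6.82) [151 214  69  45 896]
6.3167 [ 0.57739813 -0.09102083 -0.02406998] [-3.14141038e+00  1.78245048e-03  1.69236348e+00] [-1.00486     0.04154658  0.52046983]
```

>>> step_arm --steps '[[[0,-0.006,0,0,0,0.2,0.5],[0,-0.007,0,0,0,0.2,0.5],[0,-0.005,0,0,0,0.1,0.5],[0,-0.003,0,0,0,0,0.5],[0,0,0,0,0,0,0.5],[0,0.012,0,0,0,0,0.5],[0,0.012,0,0,0,0,0.5],[0,0.01,0.035,0,0,0,0.5],[0,0.01,0.04,0,0,0,0.5],[0,0.01,0.04,0,0,0,0.5]]]'

```text
time: 7.15
position: [0.5751, -0.0526, 0.0905]
tcp_rot: [-3.137, -0.001, 1.706]
force: [1.3, 0.1, 0.2]
grip_width: 0.501
finger_force: 0.0
```

>>> step_arm --steps '[[[0.0,0.036,0.012,0,0,0.6,0.7],[0.02,0.036,0,0,0,0.6,0.7],[0.03,0.02,0,0,0,0.6,0.7],[0.022,0.004,0,0,0,0.6,0.7],[0,0,0,0,0,0,0.7]]]'

```text
time: 7.57
position: [0.6527, 0.047, 0.1036]
tcp_rot: [3.136, -0.002, 1.752]
force: [-0.3, -0.2, 0.6]
grip_width: 0.698
finger_force: 0.0
```

```bash
python3 - <<'E'
from h import *
housing('pics/s6.png');
im,d,c=grab('scene');W=world(c,d);Z=W[...,2];mx=im.max(2).astype(int);mn=im.min(2).astype(int)
V=np.linalg.inv(c['view'])
def ground(u,v,h=0):
    r=V[:3,:3]@np.array([(u-c['cx'])/c['fx'],(v-c['cy'])/c['fy'],1]);o=V[:3,3];return (o+r*(h-o[2])/r[2])[:2]
w=(mn>140)&(mx-mn<40)&(Z<.006)&(W[...,0]<.68)&(W[...,0]>.35)
n,l,s,_=cv2.connectedComponentsWithStats(w.astype(np.uint8),connectivity=8)
for i in range(1,n):
    if s[i,4]>60: print(s[i],rect(np.array([ground(u,v) for v,u in np.argwhere(l==i)])))
k=(Z>.026)&(mx-mn<35)&(mx>90)&(W[...,0]>.63)&(W[...,0]<.68)&(abs(W[...,1]-.026)<.06)
k=k&(Z<.036)
print('lip',rect(W[k][:,:2]),k.sum(),np.median(W[k],0))
cv2.imwrite('pics/s6.png',cv2.resize(im[100:310,110:390,::-1],None,fx=2.8,fy=2.8,interpolation=cv2.INTER_CUBIC))
E
```

```text
housing (array([ 578.5, -199.4]), array([75.4, 42.3]), 7.78) [144 218  28  41 427]
7.6167 [0.65028852 0.04459169 0.10276016] [ 3.14062422e+00 -6.61139170e-04  1.74959052e+00] [-0.27279519 -0.81434392 -0.05115132]
[  324    41   166   160 13333] (array([513.8, 365.8]), array([332.7, 473.2]), 0.34)
[ 235   86   85   93 2326] (array([450. , 120.7]), array([145. , 272.3]), -20.96)
[ 138  131  154   81 4711] (array([464.9, -13.3]), array([333.1, 147. ]), 26.62)
[    0   171   264   213 26988] (array([ 513.4, -276.2]), array([449.3, 333.8]), -0.21)
lip (array([646. ,  15.3]), array([20.4, 95.7]), 13.87) 197 [0.64885675 0.02585424 0.03315534]
```

View pics/s6.png

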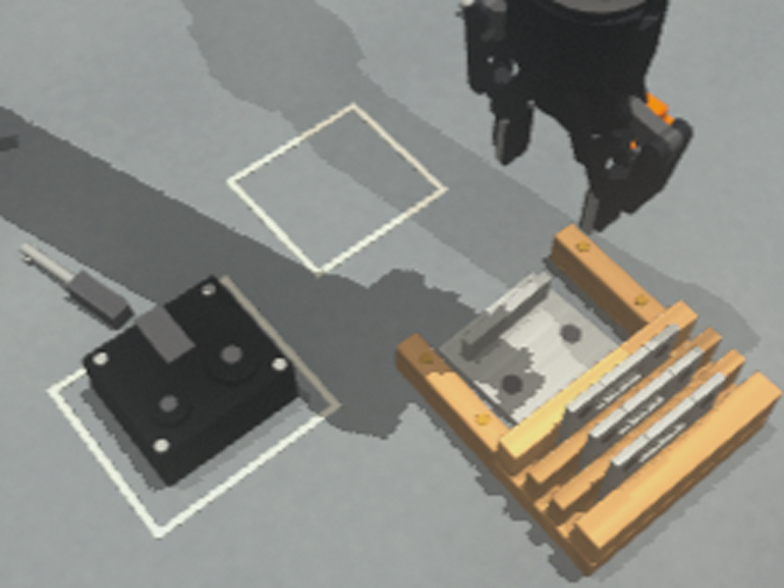

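```bash
python3 - <<'E'
from h import *
c=arm.get_calibration('scene');V=np.linalg.inv(c['view'])
def g(p,h=0):
    u,v=p[0]/2.8+110,p[1]/2.8+100
    r=V[:3,:3]@np.array([(u-c['cx'])/c['fx'],(v-c['cy'])/c['fy'],1]);o=V[:3,3];return (o+r*(h-o[2])/r[2])[:2]*1000
for n,P,h in (('park',[(50,390),(157,533),(338,407),(225,278)],0),('spot',[(228,181),(320,272),(445,188),(353,105)],0),('studs',[(100,358),(161,446),(280,365),(208,290)],.042)):
    Q=np.array([g(p,h) for p in P]);e=Q[1]-Q[0]+Q[2]-Q[3]
    print(n,Q.round(1).tolist(),'c',Q.mean(0).round(1),'yaw',np.degrees(np.arctan2(e[1],e[0])).round(2))
print(rect(np.array([g(p,.0) for p in [(172,487),(298,390)]])), g((172,487)),g((298,390)))
E
```

```text
park [[529.1, -249.0], [653.4, -231.7], [637.9, -96.8], [511.0, -113.3]] c [ 582.8 -172.7] yaw 7.68
spot [[436.4, -72.8], [541.2, -55.0], [525.1, 59.2], [420.6, 42.8]] c [480.8  -6.4] yaw 9.28
studs [[550.4, -214.4], [624.2, -207.9], [613.3, -122.1], [540.6, -135.2]] c [ 582.1 -169.9] yaw 7.6
(array([ 622456.1, -161949.8]), array([100133.6,      0. ]), 10.25) [ 631.36278435 -211.21797169] [ 613.54943475 -112.68156521]
```

```bash
python3 - <<'E'
from h import *
s=arm.read_state();print(s['position'],s['tcp_rot'])
im,d,W=wristW();Z=W[...,2];mx=im.max(2).astype(int);mn=im.min(2)
k=(Z>.028)&(Z<.036)&(mx-mn<40)&(W[...,0]>.62)&(W[...,0]<.68)&(abs(W[...,1]-.026)<.045)
print('lip',rect(W[k][:,:2]),k.sum())
E
```

```text
[0.64868462 0.04283472 0.10219127] [-3.14006820e+00  1.20340485e-04  1.74776869e+00]
lip (array([647.7,  24.4]), array([ 8. , 76.3]), 10.9) 698
```

Housing at (582,−170) mm, yaw 7.6°, inside the park outline centred (583,−173), yaw 7.7°. The lip is at (647.7,24.4), yaw 10.9°. I'll line up and lower the fingers astride the lip.

>>> step_arm --steps '[[[-0.001,-0.009,0,0,0,0.4,0.5],[0,-0.0095,-0.01,0,0,0.4,0.5],[0,0,-0.03,0,0,0,0.5],[0,0,-0.03,0,0,0,0.5],[0,0,-0.02,0,0,0,0.5],[0,0,0,0,0,0,0.5],[0,0,0,0,0,0,0.5]]]'

```text
time: 8.3
position: [0.6458, 0.0206, 0.0109]
tcp_rot: [-3.137, 0.0, 1.758]
force: [-0.2, -0.7, -0.2]
grip_width: 0.499
finger_force: 0.0
```

```bash
python3 tw.py; python3 - <<'E'
from h import *
im,d,W=wristW();Z=W[...,2];mx=im.max(2).astype(int);mn=im.min(2)
k=(Z>.028)&(Z<.036)&(mx-mn<40)&(mx>75)&(W[...,0]>.62)&(W[...,0]<.68)&(abs(W[...,1]-.026)<.045)
print('lip',rect(W[k][:,:2]),k.sum())
E
```

```text
8.3 [0.64575334 0.02059662 0.01089159] [-3.13683638e+00  4.14274577e-04  1.75813722e+00] [-0.21432708 -0.65123156 -0.23638758]
tip z [60.52654227 64.09188303 73.22800865]
lip (array([650. ,  26.2]), array([ 8. , 76.3]), 10.5) 1574
```

>>> step_arm --steps '[[[0.001,0.002,-0.012,0,0,0,0.5],[0.001,0.001,-0.012,0,0,0,0.5],[0,0,-0.007,0,0,0,0.5],[0,0,-0.004,0,0,0,0.5],[0,0,0,0,0,0,0.5]]]'

```text
time: 8.82
position: [0.6487, 0.026, -0.024]
tcp_rot: [-3.138, -0.0, 1.76]
force: [0.1, -1.3, -0.4]
grip_width: 0.498
finger_force: 0.0
```

```bash
python3 tw.py; python3 - <<'E'
from h import *
im,d,W=wristW();cv2.imwrite('pics/w7.png',im[...,::-1])
E
```

```text
8.8167 [ 0.64865062  0.02599612 -0.0239557 ] [-3.13845380e+00 -3.37679383e-04  1.76040143e+00] [ 0.08536865 -1.31445908 -0.42001567]
tip z [24.06617071 28.32761107 38.18534536]
```

View pics/w7.png

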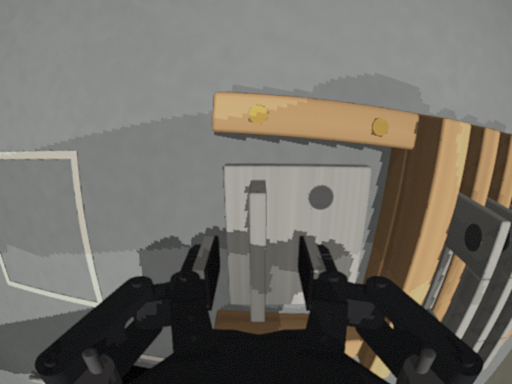

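The lip at (258,250) is centred between the fingers at (212,·) and (308,·), so I can close.

>>> step_arm --steps '[[[0,0,0,0,0,0,0.3],[0,0,0,0,0,0,0.2],[0,0,0,0,0,0,0.05],[0,0,0,0,0,0,0.05],[0,0,0,0,0,0,0.05],[0,0,0,0,0,0,0.05]]]'

```text
time: 9.42
position: [0.6503, 0.026, -0.0215]
tcp_rot: [3.142, 0.0, 1.76]
force: [-2.0, -0.6, 4.3]
grip_width: 0.076
finger_force: 61.3
```

```bash
cat > lip.py <<'E'
from h import *
s=arm.read_state();print(s['time'],s['position'],s['tcp_rot'],s['force'],s['grip_width'],s['finger_force'])
im,d,W=wristW();Z=W[...,2];mx=im.max(2).astype(int);mn=im.min(2)
p=s['position'];D=np.hypot(W[...,0]-p[0],W[...,1]-p[1])
k=(Z>.027)&(Z<.037)&(mx-mn<40)&(mx>75)&(D<.045)
print('lip',rect(W[k][:,:2]),k.sum(),np.percentile(Z[k],[10,50,90]))
k=(Z>.004)&(Z<.014)&(mx-mn<40)&(mx>75)&(D<.09);Q=W[k];print('base plane z',np.percentile(Q[:,2],[10,50,90]))
print('fit',np.linalg.lstsq(np.c_[Q[:,:2]-p[:2],np.ones(len(Q))],Q[:,2],rcond=None)[0])
E
python3 lip.py
```

```text
9.4167 [ 0.65026081  0.02600894 -0.02145394] [3.14156312e+00 3.20033669e-04 1.75996434e+00] [-1.99858861 -0.57526584  4.25140863] 0.07630549262228463 61.30332827568054
lip (array([654.4,  27.1]), array([25.9, 76.4]), 17.9) 2006 [0.03139202 0.03227806 0.03306909]
base plane z [0.00756878 0.00839366 0.00918874]
fit [ 0.0017058  -0.00628131  0.00848609]
```

>>> step_arm --steps '[[[-0.004,-0.0006,0,0,0,-0.1,0.05],[-0.009,-0.0015,0,0,0,-0.1,0.05],[-0.01,-0.0018,0,0,0,-0.1,0.05],[-0.01,-0.0018,0,0,0,-0.1,0.05],[-0.01,-0.0018,0,0,0,-0.1,0.05],[-0.01,-0.0018,0,0,0,-0.1,0.05],[-0.01,-0.0018,0,0,0,-0.1,0.05],[-0.01,-0.0018,0,0,0,-0.1,0.05],[-0.01,-0.002,0,0,0,-0.1,0.05]]]'

```text
time: 10.22
position: [0.5677, 0.0114, -0.0215]
tcp_rot: [3.139, -0.0, 1.744]
force: [3.8, 1.5, -2.8]
grip_width: 0.076
finger_force: 60.2
```

```bash
python3 lip.py
```

```text
10.2167 [ 0.5677311   0.01143843 -0.02148157] [ 3.13857408e+00 -1.93802369e-04  1.74431405e+00] [ 3.82396047  1.50329367 -2.83176754] 0.07629006341776981 60.15816628932953
lip (array([569.9,  11.8]), array([25.7, 76.9]), 16.75) 2032 [0.0313288  0.03228024 0.0330732 ]
base plane z [0.00750571 0.00829523 0.00907193]
fit [-0.0010489  -0.003314    0.00837388]
```

It's following and staying flat, so I'll continue.

>>> step_arm --steps '[[[-0.011,-0.0022,0,0,0,-0.1,0.05],[-0.011,-0.0022,0,0,0,-0.1,0.05],[-0.011,-0.0022,0,0,0,-0.1,0.05],[-0.011,-0.0022,0,0,0,-0.1,0.05],[-0.011,-0.0022,0,0,0,-0.1,0.05],[-0.011,-0.0022,0,0,0,-0.1,0.05],[-0.011,-0.0022,0,0,0,-0.2,0.05],[-0.011,-0.0022,0,0,0,-0.2,0.05],[-0.01,-0.002,0,0,0,-0.2,0.05],[-0.006,-0.001,0,0,0,0,0.05]]]'

```text
time: 11.1
position: [0.4633, -0.0096, -0.0216]
tcp_rot: [3.139, 0.0, 1.723]
force: [4.5, -0.4, 8.9]
grip_width: 0.07
finger_force: 62.4
```

>>> step_arm --steps '[[[0,0,0,0,0,0,0.05],[0,0,0,0,0,0,0.05]]]'

```text
time: 11.27
position: [0.4622, -0.0099, -0.0216]
tcp_rot: [-3.14, 0.001, 1.723]
force: [-0.2, -1.4, 9.2]
grip_width: 0.073
finger_force: 62.0
```

```bash
python3 lip.py; python3 -c "
from h import *
im,d,c=grab('scene');np.savez('s8',im=im,W=world(c,d));cv2.imwrite('pics/s8.png',cv2.resize(im[100:250,140:330,::-1],None,fx=4,fy=4,interpolation=cv2.INTER_CUBIC))"
```

```text
11.2667 [ 0.46215321 -0.00986673 -0.02160706] [-3.13997519e+00  9.55110267e-04  1.72318379e+00] [-0.19384054 -1.43232106  9.1947221 ] 0.07327781145428863 62.01940655708313
lip (array([466.1,  -9. ]), array([25. , 76.3]), 15.57) 1996 [0.03140994 0.03228413 0.03306986]
base plane z [0.00756724 0.00838    0.00916795]
fit [ 0.00086707 -0.00233403  0.00838627]
```

View pics/s8.png

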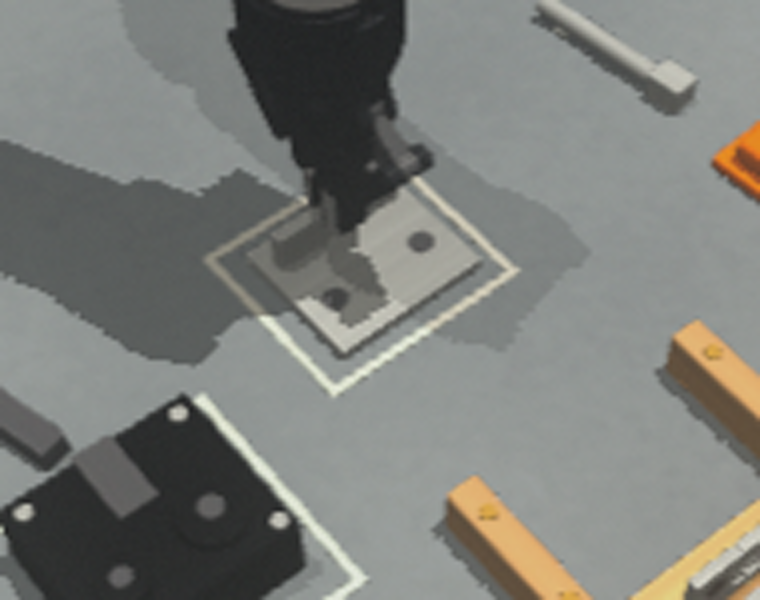

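The plate sits inside the spot outline, with its lip towards the robot. I'll release, lift and check with the arm clear.

>>> step_arm --steps '[[[0,0,0,0,0,0,0.2],[0,0,0,0,0,0,0.35],[0,0,0,0,0,0,0.4],[0,0,0,0,0,0,0.4],[0,0,0.02,0,0,0,0.4],[0,0,0.04,0,0,0,0.4],[0,0,0.04,0,0,0,0.4],[0,0,0.04,0,0,0,0.4]]]'

```text
time: 12.03
position: [0.4612, -0.0091, 0.1182]
tcp_rot: [-3.138, -0.002, 1.724]
force: [1.7, -1.0, -0.1]
grip_width: 0.406
finger_force: 0.0
```

>>> step_arm --steps '[[[0,0.03,0.03,0,0,0,0.4],[0,0.04,0.01,0,0,0,0.4],[0,0.04,0,0,0,0,0.4],[0,0.04,0,0,0,0,0.4],[0,0.04,0,0,0,0,0.4],[0,0.04,0,0,0,0,0.4],[0,0.04,0,0,0,0,0.4],[0,0,0,0,0,0,0.4]]]'

```text
time: 12.7
position: [0.4597, 0.2711, 0.1581]
tcp_rot: [3.141, -0.009, 1.737]
force: [-1.9, 2.4, 0.7]
grip_width: 0.399
finger_force: 0.0
```

```bash
python3 - <<'E'
from h import *
im,d,c=grab('top');W=world(c,d);Z=W[...,2];a=im.astype(int);mx=a.max(2);mn=a.min(2)
V=np.linalg.inv(c['view'])
def ground(u,v,h=0):
    r=V[:3,:3]@np.array([(u-c['cx'])/c['fx'],(v-c['cy'])/c['fy'],1]);o=V[:3,3];return (o+r*(h-o[2])/r[2])[:2]
cv2.imwrite('pics/t9.png',cv2.resize(im[85:285,140:360,::-1],None,fx=3,fy=3,interpolation=cv2.INTER_CUBIC))
B=lambda x0,x1,y0,y1:(W[...,0]>x0)&(W[...,0]<x1)&(W[...,1]>y0)&(W[...,1]<y1)
lo=lambda m:rect(np.array([ground(u,v) for v,u in np.argwhere(m)]))
sp=B(.39,.57,-.09,.08);pk=B(.49,.67,-.27,-.08)
print('keeper',rect(W[sp&(Z>.005)&(Z<.012)][:,:2]),'lip',rect(W[sp&(Z>.025)][:,:2]))
print('spot',lo(sp&(Z<.0035)&(mn>135)))
print('housing',rect(W[pk&(Z>.036)][:,:2]))
print('park',lo(pk&(Z<.0035)&(mn>135)))
k=B(.72,.8,-.03,.12)&(Z>.065);print('uprights',np.median(W[k],0))
E
```

```text
keeper (array([500.3,  -3.6]), array([120.2,  99.5]), 2.1) lip (array([462.4,  -9.5]), array([ 8.1, 74.1]), 8.95)
spot (array([489.2, -20.4]), array([125.5, 152.8]), 8.06)
housing (array([ 582.2, -169.8]), array([ 90.9, 100.6]), 7.93)
park (array([ 579.2, -174.6]), array([179.9, 189.2]), 0.47)
uprights [0.76014748 0.04192133 0.07876603]
```

View pics/t9.png

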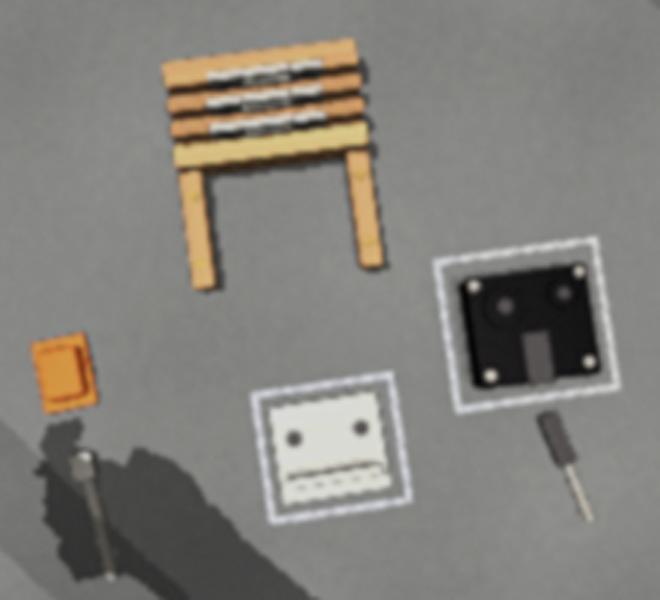

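Both parts sit squarely inside their outlines: the plate at about (330,445) and the housing at (530,325). Everything else is where it was.

```bash
python3 -c "
from station import arm
print(arm.job_done())"
```

```text
the job is handed in; nothing more can be done
None
```

The job is handed in: the housing sits inside the larger outline and the striker plate squarely inside the smaller one, each within about 3 mm of centre and 1° of square; the pad, pin, bolt and standing plates look undisturbed in the last picture.

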